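# Clamp the ink bottle in the bottle vice

## Task

Stand the ink bottle upright on the vice bed between the two jaws and let go of it, then turn the square feed knob clockwise, going along with it as it travels with its carriage, until the jaws hold the bottle snugly with about 10 N. It is glass: never squeeze it with 22 N or more in the vice; do not bend the knob's spindle sideways, do not push the moving jaw by hand, and leave the film can, glue stick, eraser and mug where they are.

Things in the scene. Friction and masses are not known exactly. Their poses are not given: they have to be found in the camera images.
- bottle_mid (a point): Centre, half-way up, of the loose ink bottle (about 130 g): square dark glass body 46 x 46 mm, 34 mm high, with a round black cap 33 mm wide on top, 52 mm high in all; this point is 26 mm above its underside. Its x and y axes are square to the glass faces; any face may meet the jaws. Carry it by the glass.
- seat (a point): Point on top of the vice's bed, 10 mm above the desk, midway across it, where the bottle's underside is to stand. The bed's long direction is this frame's y axis, z is up.
- vice: The fixed bottle vice, origin under the seat on the desk, axes as the seat's: aluminium bed from y = -155 to +81 mm, x = +-38 mm. Its back jaw at +y is 60 mm wide, top 45 mm above the desk, cork face somewhere from y = +30 to +44 mm (set differently each time and locked; it does not give). The moving jaw's face starts at y = -39 mm and closes to +y.
- jaw: The moving jaw: cork-faced plate 60 mm wide, top 45 mm above the desk, with a grey carriage block 56 mm wide behind it (top 37 mm above the desk, reaching 101 mm back from the jaw's face). Origin on the jaw's face at bed height; it closes along its +y. It sits on its carriage through a stiff spring, 12 N per mm. Only the knob is to drive it.
- knob_grip (a point): Centre of the square black feed knob, 26 x 26 mm across flats, 30 mm high, upright on the carriage 70 mm behind the jaw's face (to the vice's -y). This point is 71 mm above the desk, the knob's top 86 mm, its foot 56 mm. Its x and y axes are square to the flats and turn with it.
- knob (a joint): Knob angle in rad, 0 at the start, growing clockwise seen from above, at most 3.3. Rack and pinion: 1 rad clockwise carries carriage, knob and jaw together 15 mm along the vice's +y. Friction resists with about 0.15 N m; squeezing the bottle adds 0.015 N m per newton. Let go, friction keeps the carriage where it is, holding about 10 N of squeeze.
- film_can: Bystander: black film canister with a grey lid, 34 mm wide, 51 mm high, standing beyond the vice; origin under its centre.
- glue: Bystander: white glue stick, 24 mm wide, 94 mm high, standing beyond the vice; origin under its centre.
- rubber: Bystander: red-brown eraser 22 x 52 x 12 mm, lying on the robot's side of the vice; origin under its centre.
- cup: Bystander: blue and white mug, 86 mm wide, 107 mm high, beyond the vice; origin under its centre.
- bottle: The same ink bottle; origin under its centre.
- axle (a point): Point on the carriage where the knob's axis would be with its spindle straight, at the height of the knob's centre: 70 mm behind the jaw's face, on the vice's middle line. The spindle is slender and springy, 4 N per mm sideways; the knob's centre more than 5 mm off this point is too much bend.
Mind the look-alikes: they are no part of the job. What is shaped like the bottle but orange or purple is not meant.

How it is judged:
On the way, in this order (a step that is already met when the one before it is completed fails the run):
1. the bottle stands upright on the bed between the jaws, let go (x of bottle_mid in the frame of seat between -0.012 and 0.012 m and y of bottle_mid in the frame of seat between -0.018 and 0.018 m and z of bottle_mid in the frame of seat between 0.022 and 0.03 m and angle between bottle_mid's own z axis and vertical below 0.1 rad and linear speed of bottle below 0.01 m/s and contact force between the fingers and bottle below 0.05 N), for 0.2 s.
2. the knob is turned until the moving jaw presses the bottle with 6 N or more (contact force between jaw and bottle above 6 N and linear speed of bottle below 0.01 m/s and contact force between the fingers and bottle below 0.05 N), for 0.3 s.
At the end, for the whole second after the job is handed in: The bottle stands upright (within 0.1 rad) on the bed, within 14 mm of the bed's middle line, at rest, still pressed by the moving jaw with more than 4 N after the knob is let go (contact force between jaw and bottle above 4 N and x of bottle_mid in the frame of seat between -0.014 and 0.014 m and z of bottle_mid in the frame of seat between 0.022 and 0.03 m and angle between bottle_mid's own z axis and vertical below 0.1 rad and linear speed of bottle below 0.005 m/s); the robot touches nothing.
It fails at once if the vice squeezes the glass bottle with more than 22 N (contact force between jaw and bottle above 22 N).
It fails at once if the knob's spindle is bent sideways by more than 5 mm (horizontal distance between knob_grip and axle above 0.005 m).
It fails at once if the moving jaw is pushed by the hand with more than 8 N instead of being fed by its knob (contact force between any of the fingers, the arm and jaw above 8 N).
It fails at once if a bystander is shifted by more than 15 mm (distance of any of film_can, glue, rubber, cup from where it was at the start of the episode above 0.015 m).
It also fails if it takes over 72 s, if anything falls off the work surface, if the arm or the gripper's body presses on something with over 40 N, if the wrist force passes 120 N, or if a joint passes its speed limit or range.

## Robot

A 6-joint arm with a two-finger parallel gripper is mounted at the origin on a cart in front of the work surface, level with it; the furniture and walls round the work are solid. World frame = base frame: x ahead of the robot, y to its left, z up, the work surface at z = 0. Lengths are in m, angles in rad, forces in N, time in s.
With the tool pointing down it reaches from about 0.35 to 0.925 m from the base axis. Payload 6.4 kg.
Tool frame: the origin (TCP) lies at the very end of the fingers, on their centre line; the grasp point (between the pads) lies 19 mm behind it; z points along the fingers, y is the line along which they close (so a half turn about z gives the same grasp; the last joint's range is limited). The gripper opens to 85 mm and grips with 20 to 120 N. Pads are 22 mm wide; open, the fingers measure 114 mm over their backs; the gripper's body (76 mm by 85 mm) begins 54 mm behind the grasp point. The pads swing forward as they close: fully open they stand 13 mm farther back than shut.
Start: joints at [-1.481, 0.245, 1.558, -0, 1.339, -0.174], TCP at [0.169, -0.628, 0.2] pointing down, gripper open.
Joint ranges: [-3.13, 3.13], [-1.02, 2.26], [0.13, 2.54], [-0.95, 4.09], [0.21, 2.88], [-2.74, 2.74]. Speed limits (rad/s): [2.57, 2.57, 3.14, 3.14, 3.14, 3.14].

## Interface

Orientations are given as a unit quaternion [x, y, z, w].
In Python, from station import ctrl gives the robot as it stands.
- The arm moves only by the tool step_arm, never from a script. Its argument "steps" is a list of rows, each an object of numbers: "dx", "dy", "dz": the shift along the tool's x, y, z in m; "rx", "ry", "rz": the turn, a rotation vector about the tool's x, y, z in rad. In form: [{"dx": .., "dy": .., "dz": .., "rx": .., "ry": .., "rz": ..}, ...]. A call has 1 to 8 rows; each row is the pose to reach, as a shift and turn from the pose commanded when the call began, along the tool's axes at that moment; what a row does not reach only later rows make up. A row lasts 1/12 s, in which the tool goes at most 41.7 mm and 7.16 degrees, less where a joint would pass 70% of its speed; a pose out of reach is approached as far as the arm can. A call with a gripper value outside its range is refused whole. "jaw" is the closure, from -1 (fully open) to 1 (shut), so that 0 is half open, set as the call begins (left out, the last holds). The fingers move at their own pace and stop on an object; the grip force is fixed at half the most. Time passes only in rows, so rows that repeat a pose let the fingers close. It gives the time, the measured TCP pose, the force, the opening and the grip force at its end, in the units of the state.
- ctrl.sense(): the state, without advancing time (a new reading comes with each control period).
- ctrl.grab_frame(name): name is "scene" or "top" or "wrist"; returns a dict with "color" (384x512x3 uint8, red, green, blue), "range_z" (384x512 float32, m along the optical axis (not along the pixel's ray), 0 where there is no reading), "camera_matrix" (3x3 intrinsics, pixels), "rvec" (rotation vector, rad) and "tvec" (3), from world to camera coordinates, as OpenCV has them. Camera axes: x right, y down, z forward; pixel columns grow to the right and rows downward; lengths in m; the calibration is good to about 2 mm. A picture is of the moment at which its call begins.
- ctrl.close_job(): hands the job in; it is judged then, once.
The state is a dict: "clock": time; "joint_positions": joint angles; "joint_velocities": joint speeds; "effort": joint torques, N m; "eef_pos": TCP position; "ee_rot": TCP orientation; "wrist_force": force on the tool from outside, world axes, zero at the start; "moment": the same for the moment, N m; "width": finger opening in m; "grasp_force": force on a finger pad.
Only numpy, scipy, OpenCV 4.12 (cv2) and the standard library are available. Lean on these libraries where they do the work, as an engineer would, in place of code of your own. Each camera call takes 0.05 s, during which the arm holds its last target. There are 200 camera calls.

## Working session

There is one attempt and no reset: what is moved stays moved. The work goes in short steps, Python scripts to look and compute and a tool call to move; the robot and the scene stay as the last step left them, time stands still between calls to the robot, and variables do not carry over. Pictures are saved under pics/ and viewed, at most 10 in all, crops included, and the job is handed in when it is done.

Besides the shell and the picture viewer there is one more tool, called after "Request:" by a JSON object that holds its "api" and its "payload", one argument or row to a line. step_arm: Moves the arm, as the interface text tells. Its arguments: {"type":"object","properties":{"steps":{"type":"array"},"jaw":{"type":"number"}},"required":["steps"]}

```bash
mkdir -p pics; ls; cat > h.py <<'E'
import numpy as np, cv2, pickle
from station import ctrl
def grab(n):
    f=ctrl.grab_frame(n); f['R']=cv2.Rodrigues(np.array(f['rvec'],float))[0]; f['t']=np.array(f['tvec'],float).ravel(); f['K']=np.array(f['camera_matrix']); return f
def ray(f,u,v):
    d=f['R'].T@np.linalg.inv(f['K'])@np.array([u,v,1.]); return -f['R'].T@f['t'],d
def plane(f,u,v,z):
    c,d=ray(f,u,v); return c+d*(z-c[2])/d[2]
def cloud(f):
    Z=f['range_z']; v,u=np.mgrid[:Z.shape[0],:Z.shape[1]]
    p=np.stack([u,v,np.ones_like(u)],-1).reshape(-1,3)@np.linalg.inv(f['K']).T*Z.reshape(-1,1)
    return ((p-f['t'])@f['R']).reshape(*Z.shape,3)
def save(f,name): cv2.imwrite('pics/'+name,f['color'][...,::-1])
E
python3 - <<'E'
from h import *
a=grab('top');b=grab('scene')
pickle.dump((a,b),open('f.pkl','wb'))
im=np.hstack([a['color'],b['color']])[...,::-1]
save(a,'top0.png');save(b,'scene0.png')
for f in (a,b): print(-f['R'].T@f['t'],f['K'][0,0])
print(ctrl.sense())
E
```

```text
pics
[ 0.36139295 -0.22241203  0.94182502] 380.1182646606086
[-0.29401178 -0.65553331  0.51773374] 461.95707255155156
{'clock': 0.1, 'joint_positions': array([-1.48111597e+00,  2.45789308e-01,  1.55892932e+00, -1.53831704e-05,
        1.33866809e+00, -1.74091743e-01]), 'joint_velocities': array([-7.48010608e-04, -1.32190701e-03, -2.94606747e-03,  1.76272988e-03,
       -1.33945173e-03,  9.89988755e-05]), 'effort': array([-5.60450007e-04, -4.30671108e+01, -3.27129114e+01, -1.32187674e-04,
        2.84997936e-03, -1.55856874e-07]), 'eef_pos': array([ 0.16942582, -0.6269441 ,  0.19914172]), 'ee_rot': array([ 9.91315001e-01,  1.31505756e-01,  3.03716857e-05, -8.96551370e-04]), 'wrist_force': array([-0.10772544, -0.56193023,  0.0237246 ]), 'moment': array([-0.01167021, -0.0139171 , -0.02191824]), 'grasp_force': 0.0, 'width': 0.0853286483976477}
```

View pics/top0.png

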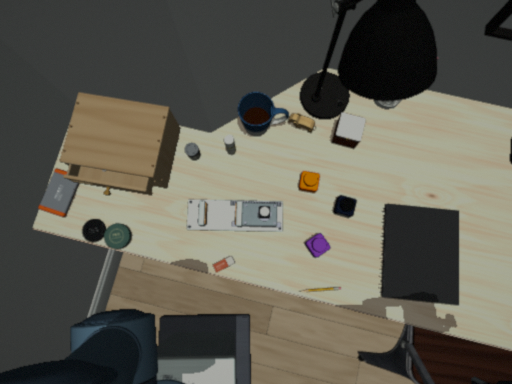

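View pics/scene0.png

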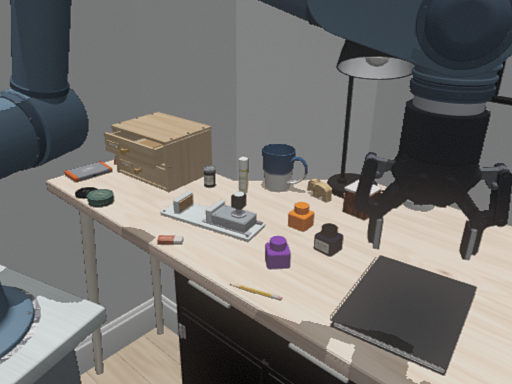

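The top view shows the dark bottle at (345,206), the vice bed at (187..283, 200..230) with its back jaw at (202,213), and the knob at (265,212). The scene view agrees, with the bottle at (329,240) and the knob at (239,203).

```bash
python3 - <<'E'
from h import *
a,b=pickle.load(open('f.pkl','rb'))
P=cloud(a)
def box(n,u0,u1,v0,v1,zmin,zmax):
    Q=P[v0:v1,u0:u1].reshape(-1,3); Q=Q[(Q[:,2]>zmin)&(Q[:,2]<zmax)]
    if len(Q)<3: print(n,'none');return
    r=cv2.minAreaRect((Q[:,:2]*1000).astype(np.float32)); print(n,len(Q),'c',np.round(r[0],1),'s',np.round(r[1],1),'ang',round(r[2],1),'z',np.round(np.percentile(Q[:,2],[5,50,95]),4),'mean',np.round(Q.mean(0),4))
    return Q
box('bottle glass',325,365,188,224,.015,.06)
box('bottle cap',325,365,188,224,.044,.06)
box('purple',300,335,228,262,.015,.06)
box('orange',295,325,165,197,.015,.06)
box('vice all',180,290,192,238,.006,.1)
box('bed',180,290,192,238,.006,.016)
box('knob',250,285,195,230,.075,.095)
box('carriage',230,290,195,235,.03,.04)
box('backjaw',190,215,195,235,.035,.05)
box('movjaw',228,290,195,235,.041,.05)
box('desk',300,340,205,230,-.01,.01)
box('notebook',390,450,215,290,-.02,.05)
for n,c in dict(film=(192,150),glue=(230,144),mug=(257,112),rubber=(224,264)).items(): box(n,c[0]-12,c[0]+12,c[1]-14,c[1]+14,.006,.2)
cv2.imwrite('pics/crop.png',np.vstack([cv2.resize(a['color'][185:240,180:290,::-1],None,fx=5,fy=5,interpolation=cv2.INTER_CUBIC),cv2.resize(a['color'][180:235,290:400,::-1],None,fx=5,fy=5,interpolation=cv2.INTER_CUBIC)]))
E
```

```text
bottle glass 388 c [ 496.2 -434.4] s [46.4 46.7] ang 72.5 z [0.0224 0.0354 0.0533] mean [ 0.4938 -0.4308  0.04  ]
bottle cap 161 c [ 495.8 -434.3] s [31.3 32.5] ang 43.2 z [0.0481 0.0515 0.054 ] mean [ 0.4957 -0.4338  0.0514]
purple 385 c [ 402.8 -362.4] s [45.7 46. ] ang 32.2 z [0.0297 0.0357 0.0535] mean [ 0.4021 -0.3603  0.0408]
orange 366 c [ 559.2 -349.7] s [46. 46.] ang 77.2 z [0.0249 0.0354 0.0533] mean [ 0.556  -0.3476  0.0401]
vice all 2895 c [ 481.7 -164.8] s [235.5  76.3] ang 87.5 z [0.0079 0.0123 0.0483] mean [ 0.4792 -0.1659  0.0247]
bed 1653 c [ 481.7 -164.8] s [235.5  76.3] ang 87.5 z [0.0075 0.0103 0.0135] mean [ 0.4798 -0.1449  0.0103]
knob 130 c [ 478.8 -236.8] s [22.7 25.6] ang 88.7 z [0.0828 0.0866 0.0896] mean [ 0.4784 -0.2368  0.0865]
carriage 640 c [ 480.4 -216.3] s [100.3  60.3] ang 88.2 z [0.0336 0.037  0.0394] mean [ 0.4775 -0.2216  0.0368]
backjaw 183 c [484.2 -88.2] s [57.8 17.9] ang 1.2 z [0.0397 0.0441 0.047 ] mean [ 0.4837 -0.0888  0.0437]
movjaw 177 c [ 470.2 -201.1] s [88.6 55.6] ang 65.5 z [0.0418 0.0445 0.0471] mean [ 0.4792 -0.1829  0.0444]
desk 935 c [ 473.8 -375.7] s [98.  60.8] ang 88.7 z [-0.0023  0.0003  0.003 ] mean [ 4.722e-01 -3.731e-01  3.000e-04]
notebook 4484 c [ 383.5 -610. ] s [145.6 185. ] ang 85.3 z [0.0122 0.0149 0.0176] mean [ 0.3826 -0.6089  0.0149]
film 205 c [641.  -61.7] s [32.6 32.5] ang 89.8 z [0.013  0.0498 0.0531] mean [ 0.6378 -0.0639  0.0437]
glue 179 c [ 648.3 -157.1] s [24.2 23.3] ang 46.1 z [0.0175 0.0836 0.0948] mean [ 0.644  -0.1583  0.0699]
mug 671 c [ 716.8 -224.6] s [58.  79.7] ang 88.8 z [0.0354 0.0401 0.1033] mean [ 0.733  -0.225   0.0537]
rubber 190 c [ 364.2 -136.2] s [20.4 51.2] ang 25.3 z [0.0095 0.0121 0.0147] mean [ 0.3643 -0.1363  0.0121]
```

View pics/crop.png

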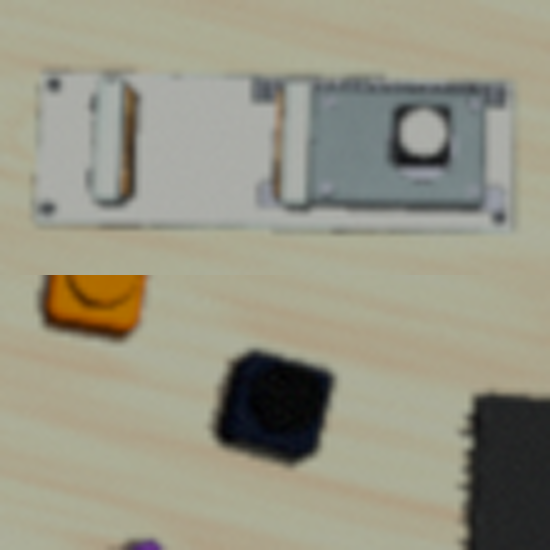

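Request:
{"api": "step_arm", "payload": {
  "steps": [
    {"dx":0.04,"dy":-0.011,"rz":-0.12},
    {"dx":0.08,"dy":-0.022,"rz":-0.24},
    {"dx":0.12,"dy":-0.033,"rz":-0.36},
    {"dx":0.16,"dy":-0.044,"rz":-0.48},
    {"dx":0.2,"dy":-0.056,"rz":-0.6},
    {"dx":0.24,"dy":-0.067,"rz":-0.72},
    {"dx":0.28,"dy":-0.078,"rz":-0.84},
    {"dx":0.32,"dy":-0.089,"rz":-0.96}
  ],
  "jaw": -1
}}

```text
schema error: expected keys dx, dy, dz, rx, ry, rz
```

```bash
cat >> h.py <<'E'
from scipy.spatial.transform import Rotation as Ro
def goto(x,y,z,yaw):
    "delta in tool axes to tool-down pose with tool y axis at yaw (deg)"
    s=ctrl.sense(); R=Ro.from_quat(s['ee_rot']); a=np.radians(yaw)
    Y=np.array([np.cos(a),np.sin(a),0]);Z=np.array([0,0,-1.]);T=Ro.from_matrix(np.stack([np.cross(Y,Z),Y,Z],1))
    print('t',s['clock'],'pos',np.round(s['eef_pos'],4),'yaw',np.degrees(np.arctan2(R.as_matrix()[1,1],R.as_matrix()[0,1])).round(2),'w',s['width'],'F',np.round(s['wrist_force'],1),'M',np.round(s['moment'],3),'j6',s['joint_positions'][5])
    print('d',np.round(R.inv().apply(np.array([x,y,z])-s['eef_pos']),4),'r',np.round((R.inv()*T).as_rotvec(),4))
E
python3 -c "
from h import *
goto(.496,-.4343,.1,-17.5)"
```

```text
t 0.1 pos [ 0.1694 -0.6269  0.1991] yaw -74.89 w 0.0853286483976477 F [-0.1 -0.6  0. ] M [-0.012 -0.014 -0.022] j6 -0.17409174345664438
d [ 0.3655 -0.1007  0.0994] r [-0.0015 -0.0012 -1.0016]
```

Request:
{"api": "step_arm", "payload": {
  "steps": [
    {"dx":0.04,"dy":-0.011,"dz":0,"rx":0,"ry":0,"rz":-0.12},
    {"dx":0.08,"dy":-0.022,"dz":0,"rx":0,"ry":0,"rz":-0.24},
    {"dx":0.12,"dy":-0.033,"dz":0,"rx":0,"ry":0,"rz":-0.36},
    {"dx":0.16,"dy":-0.044,"dz":0,"rx":0,"ry":0,"rz":-0.48},
    {"dx":0.2,"dy":-0.056,"dz":0,"rx":0,"ry":0,"rz":-0.6},
    {"dx":0.24,"dy":-0.067,"dz":0,"rx":0,"ry":0,"rz":-0.72},
    {"dx":0.28,"dy":-0.078,"dz":0,"rx":0,"ry":0,"rz":-0.84},
    {"dx":0.32,"dy":-0.089,"dz":0,"rx":0,"ry":0,"rz":-0.96}
  ],
  "jaw": -1
}}

```text
clock: 0.77
eef_pos: [0.4566, -0.4565, 0.1997]
ee_rot: [0.817, 0.577, -0.0, -0.0]
wrist_force: [0.7, -0.4, 0.5]
width: 0.0853
grasp_force: 0.0
```

```bash
python3 -c "
from h import *
goto(.496,-.4343,.1,-17.5)"
```

```text
t 0.7667 pos [ 0.4566 -0.4565  0.1997] yaw -19.54 w 0.08529226849912977 F [ 0.7 -0.4  0.5] M [-0.05  -0.037 -0.038] j6 -0.6195631740182171
d [0.0341 0.0298 0.0997] r [-0.0006 -0.0004 -0.0356]
```

Request:
{"api": "step_arm", "payload": {
  "steps": [
    {"dx":0.017,"dy":0.016,"dz":0.03,"rx":0,"ry":0,"rz":-0.036},
    {"dx":0.035,"dy":0.031,"dz":0.05,"rx":0,"ry":0,"rz":-0.036},
    {"dx":0.035,"dy":0.031,"dz":0.08,"rx":0,"ry":0,"rz":-0.036},
    {"dx":0.035,"dy":0.031,"dz":0.1,"rx":0,"ry":0,"rz":-0.036},
    {"dx":0.035,"dy":0.031,"dz":0.1,"rx":0,"ry":0,"rz":-0.036},
    {"dx":0.035,"dy":0.031,"dz":0.1,"rx":0,"ry":0,"rz":-0.036}
  ]
}}

```text
clock: 1.27
eef_pos: [0.4955, -0.4348, 0.0986]
ee_rot: [0.808, 0.589, -0.0, -0.002]
wrist_force: [-0.3, 0.2, 0.7]
width: 0.0854
grasp_force: 0.0
```

```bash
python3 -c "
from h import *
goto(.496,-.4343,.004,-17.5)
f=grab('wrist');save(f,'w1.png');pickle.dump(f,open('w1.pkl','wb'))"
```

```text
t 1.2667 pos [ 0.4955 -0.4348  0.0986] yaw -17.81 w 0.08535976807494117 F [-0.3  0.2  0.7] M [-0.033 -0.039  0.012] j6 -0.580918911733568
d [0.0005 0.0006 0.0946] r [-0.003  -0.0019 -0.0055]
```

View pics/w1.png

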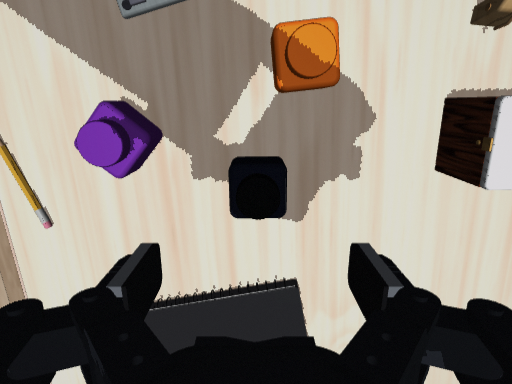

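The wrist view shows the bottle at (258,187), square to the fingers and centred between them. I'm lowering the gripper.

Request:
{"api": "step_arm", "payload": {
  "steps": [
    {"dx":0.0005,"dy":0.0005,"dz":0.03,"rx":0,"ry":0,"rz":0},
    {"dx":0.0005,"dy":0.0005,"dz":0.055,"rx":0,"ry":0,"rz":0},
    {"dx":0.0005,"dy":0.0005,"dz":0.075,"rx":0,"ry":0,"rz":0},
    {"dx":0.0005,"dy":0.0005,"dz":0.088,"rx":0,"ry":0,"rz":0},
    {"dx":0.0005,"dy":0.0005,"dz":0.094,"rx":0,"ry":0,"rz":0},
    {"dx":0.0005,"dy":0.0005,"dz":0.094,"rx":0,"ry":0,"rz":0},
    {"dx":0.0005,"dy":0.0005,"dz":0.094,"rx":0,"ry":0,"rz":0}
  ]
}}

```text
clock: 1.9
eef_pos: [0.4976, -0.4366, 0.0079]
ee_rot: [0.808, 0.589, 0.0, 0.001]
wrist_force: [0.0, -0.5, 0.1]
width: 0.0857
grasp_force: 0.0
```

Request:
{"api": "step_arm", "payload": {
  "steps": [
    {"dx":0,"dy":0,"dz":0,"rx":0,"ry":0,"rz":0},
    {"dx":0,"dy":0,"dz":0,"rx":0,"ry":0,"rz":0},
    {"dx":0,"dy":0,"dz":0,"rx":0,"ry":0,"rz":0},
    {"dx":0,"dy":0,"dz":0,"rx":0,"ry":0,"rz":0},
    {"dx":0,"dy":0,"dz":0,"rx":0,"ry":0,"rz":0},
    {"dx":0,"dy":0,"dz":0,"rx":0,"ry":0,"rz":0},
    {"dx":0,"dy":0,"dz":0,"rx":0,"ry":0,"rz":0},
    {"dx":0,"dy":0,"dz":0,"rx":0,"ry":0,"rz":0}
  ],
  "jaw": 1
}}

```text
clock: 2.57
eef_pos: [0.4975, -0.436, 0.0072]
ee_rot: [0.808, 0.589, 0.0, 0.001]
wrist_force: [0.4, 0.4, 5.3]
width: 0.0304
grasp_force: 59.3
```

```bash
python3 -c "
from h import *
goto(.496,-.4343,.004,-17.5)
f=grab('wrist');g=grab('scene')
c=cv2.resize(g['color'][180:300,260:420],(480,360))
im=np.hstack([f['color'][100:384,130:430][:,:],cv2.resize(g['color'][190:300,270:400],(336,284))])
cv2.imwrite('pics/w2.png',im[...,::-1])"
```

```text
t 2.5667 pos [ 0.4975 -0.436   0.0072] yaw -17.81 w 0.0303772269222073 F [0.4 0.4 5.3] M [ 0.131  0.057 -0.001] j6 -0.5798987365731225
d [ 0.0012 -0.0019  0.0032] r [ 0.0014  0.0008 -0.0055]
```

View pics/w2.png

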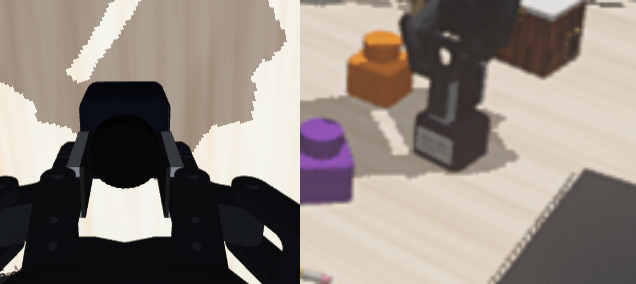

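```bash
python3 -c "
from h import *
s=ctrl.sense();R=Ro.from_quat(s['ee_rot'])
f=grab('wrist');P=cloud(f);T=R.inv().apply((P-s['eef_pos']).reshape(-1,3)).reshape(P.shape)
for v in range(180,330,8):
  print(v,[(u,*(T[v,u]*1000).round().astype(int)) for u in range(205,306,20)])
g=grab('scene');Q=cloud(g)
for v in range(222,268,5): print(v,[(u,*(Q[v,u]*1000).round().astype(int)) for u in range(315,350,7)])
"
```

```text
180 [(205, np.int64(26), np.int64(-29), np.int64(8)), (225, np.int64(26), np.int64(-18), np.int64(8)), (245, np.int64(26), np.int64(-6), np.int64(8)), (265, np.int64(26), np.int64(6), np.int64(8)), (285, np.int64(26), np.int64(18), np.int64(8)), (305, np.int64(26), np.int64(30), np.int64(8))]
188 [(205, np.int64(21), np.int64(-30), np.int64(8)), (225, np.int64(25), np.int64(-16), np.int64(-7)), (245, np.int64(25), np.int64(-5), np.int64(-8)), (265, np.int64(26), np.int64(5), np.int64(-9)), (285, np.int64(26), np.int64(16), np.int64(-10)), (305, np.int64(21), np.int64(30), np.int64(8))]
196 [(205, np.int64(16), np.int64(-30), np.int64(9)), (225, np.int64(25), np.int64(-15), np.int64(-21)), (245, np.int64(25), np.int64(-5), np.int64(-21)), (265, np.int64(26), np.int64(5), np.int64(-24)), (285, np.int64(25), np.int64(15), np.int64(-23)), (305, np.int64(16), np.int64(30), np.int64(8))]
204 [(205, np.int64(11), np.int64(-30), np.int64(8)), (225, np.int64(22), np.int64(-15), np.int64(-26)), (245, np.int64(22), np.int64(-5), np.int64(-25)), (265, np.int64(22), np.int64(5), np.int64(-26)), (
[... 6590 characters left out ...]
), np.int64(-1)), (329, np.int64(471), np.int64(-448), np.int64(-3)), (336, np.int64(473), np.int64(-461), np.int64(0)), (343, np.int64(481), np.int64(-473), np.int64(-1))]
262 [(315, np.int64(438), np.int64(-430), np.int64(-1)), (322, np.int64(445), np.int64(-442), np.int64(-1)), (329, np.int64(454), np.int64(-453), np.int64(-3)), (336, np.int64(459), np.int64(-466), np.int64(-2)), (343, np.int64(465), np.int64(-478), np.int64(-1))]
267 [(315, np.int64(426), np.int64(-435), np.int64(-3)), (322, np.int64(428), np.int64(-448), np.int64(0)), (329, np.int64(437), np.int64(-459), np.int64(-2)), (336, np.int64(443), np.int64(-471), np.int64(-2)), (343, np.int64(447), np.int64(-483), np.int64(0))]
```

```bash
python3 -c "
from h import *
f=pickle.load(open('w1.pkl','rb'))
# tool frame at the time
R=Ro.from_euler('z',0);a=np.radians(-17.81);Y=np.array([np.cos(a),np.sin(a),0]);Z=np.array([0,0,-1.])
M=np.stack([np.cross(Y,Z),Y,Z],1);P=cloud(f);T=(P-np.array([.4955,-.4348,.0986]))@M
T=(T*1000).round().astype(int)
for v in range(240,330,12): print(v,[(u,*T[v,u].tolist()) for u in (110,130,145,155,358,370,385)])
m=(T[...,2]<40)&(abs(T[...,1])<70)&(abs(T[...,0])<40)
print(T[m][np.argsort(-T[m][:,2])[:5]])
g=grab('wrist');s=ctrl.sense();T=((cloud(g)-s['eef_pos'])@M*1000).round().astype(int)
m=(abs(T[...,1])>17)&(abs(T[...,1])<40)&(T[...,2]<-29)&(abs(T[...,0])<25)
q=T[m];print(len(q),q[np.argsort(-q[:,2])[:12]])
"
```

```text
240 [(110, -55, -136, 100), (130, -55, -118, 100), (145, -54, -103, 99), (155, -55, -94, 100), (358, -54, 96, 99), (370, -54, 107, 99), (385, -54, 122, 100)]
252 [(110, -67, -138, 100), (130, -67, -119, 100), (145, 12, -44, -57), (155, 8, -43, -49), (358, 11, 43, -54), (370, 12, 47, -57), (385, -67, 123, 100)]
264 [(110, -80, -140, 100), (130, 12, -47, -67), (145, 9, -43, -62), (155, 3, -43, -51), (358, 5, 43, -55), (370, 11, 44, -65), (385, 11, 49, -65)]
276 [(110, 7, -54, -67), (130, 12, -43, -76), (145, 5, -42, -64), (155, -1, -42, -53), (358, 1, 43, -57), (370, 8, 43, -69), (385, 11, 46, -74)]
288 [(110, 11, -48, -81), (130, 9, -42, -78), (145, 0, -43, -64), (155, -6, -42, -54), (358, -4, 43, -58), (370, 4, 43, -70), (385, 10, 44, -80)]
300 [(110, 12, -44, -89), (130, 5, -42, -79), (145, -5, -43, -65), (155, -120, -100, 101), (358, -9, 43, -59), (370, 0, 43, -71), (385, 7, 44, -82)]
312 [(110, 13, -41, -96), (130, 17, -32, -102), (145, -8, -42, -68), (155, -122, -95, 85), (358, -133, 104, 100), (370, -6, 43, -71), (385, 17, 34, -102)]
324 [(110, 17, -36, -107), (130, 17, -30, -107), (145, 18, -27, -107), (155, -136, -97, 85), (358, -147, 105, 100), (370, 18, 28, -108), (385, 17, 33, -106)]
[[  8 -43 -42]
 [  7  43 -42]
 [  2  43 -42]
 [  6 -43 -43]
 [ -4  43 -43]]
12383 [[ 12  18 -34]
 [ 12  18 -34]
 [ 12 -21 -34]
 [ 12 -22 -34]
 [ 12 -19 -34]
 [ 12 -20 -34]
 [ 12  19 -34]
 [ 12  19 -34]
 [ 12  21 -34]
 [ 12  20 -34]
 [ 12 -20 -35]
 [ 12  20 -35]]
```

The depth images show the real fingertips sit about 29 mm short of the reported TCP, so the pads closed on the cap and not the glass. I'm opening and going lower.

Request:
{"api": "step_arm", "payload": {
  "steps": [
    {"dx":0,"dy":0,"dz":0,"rx":0,"ry":0,"rz":0},
    {"dx":0,"dy":0,"dz":0,"rx":0,"ry":0,"rz":0},
    {"dx":0,"dy":0,"dz":0,"rx":0,"ry":0,"rz":0},
    {"dx":0,"dy":0,"dz":0,"rx":0,"ry":0,"rz":0},
    {"dx":0,"dy":0,"dz":0,"rx":0,"ry":0,"rz":0},
    {"dx":0,"dy":0,"dz":0,"rx":0,"ry":0,"rz":0},
    {"dx":0,"dy":0,"dz":0,"rx":0,"ry":0,"rz":0},
    {"dx":0,"dy":0,"dz":0,"rx":0,"ry":0,"rz":0}
  ],
  "jaw": -1
}}

```text
clock: 3.48
eef_pos: [0.4969, -0.4355, 0.0061]
ee_rot: [0.808, 0.589, -0.0, -0.0]
wrist_force: [-0.5, -0.5, 0.1]
width: 0.0853
grasp_force: 0.0
```

Request:
{"api": "step_arm", "payload": {
  "steps": [
    {"dx":0.002,"dy":0,"dz":0.006,"rx":0,"ry":0,"rz":0},
    {"dx":0.002,"dy":0,"dz":0.012,"rx":0,"ry":0,"rz":0},
    {"dx":0.002,"dy":0,"dz":0.018,"rx":0,"ry":0,"rz":0},
    {"dx":0.002,"dy":0,"dz":0.024,"rx":0,"ry":0,"rz":0},
    {"dx":0.002,"dy":0,"dz":0.03,"rx":0,"ry":0,"rz":0},
    {"dx":0.002,"dy":0,"dz":0.034,"rx":0,"ry":0,"rz":0},
    {"dx":0.002,"dy":0,"dz":0.034,"rx":0,"ry":0,"rz":0},
    {"dx":0.002,"dy":0,"dz":0.034,"rx":0,"ry":0,"rz":0}
  ]
}}

```text
clock: 4.15
eef_pos: [0.4973, -0.4334, -0.0283]
ee_rot: [0.808, 0.589, -0.0, -0.0]
wrist_force: [0.2, -0.5, 0.7]
width: 0.0853
grasp_force: 0.0
```

Request:
{"api": "step_arm", "payload": {
  "steps": [
    {"dx":0,"dy":0,"dz":0,"rx":0,"ry":0,"rz":0},
    {"dx":0,"dy":0,"dz":0,"rx":0,"ry":0,"rz":0},
    {"dx":0,"dy":0,"dz":0,"rx":0,"ry":0,"rz":0},
    {"dx":0,"dy":0,"dz":0,"rx":0,"ry":0,"rz":0},
    {"dx":0,"dy":0,"dz":0,"rx":0,"ry":0,"rz":0},
    {"dx":0,"dy":0,"dz":0,"rx":0,"ry":0,"rz":0},
    {"dx":0,"dy":0,"dz":0,"rx":0,"ry":0,"rz":0},
    {"dx":0,"dy":0,"dz":0,"rx":0,"ry":0,"rz":0}
  ],
  "jaw": 1
}}

```text
clock: 4.82
eef_pos: [0.4979, -0.4341, -0.0271]
ee_rot: [0.808, 0.589, 0.0, 0.001]
wrist_force: [-0.1, -0.4, 5.3]
width: 0.0453
grasp_force: 63.2
```

Request:
{"api": "step_arm", "payload": {
  "steps": [
    {"dx":0,"dy":0,"dz":-0.02,"rx":0,"ry":0,"rz":0},
    {"dx":0,"dy":0,"dz":-0.045,"rx":0,"ry":0,"rz":0},
    {"dx":0,"dy":0,"dz":-0.07,"rx":0,"ry":0,"rz":0},
    {"dx":0,"dy":0,"dz":-0.1,"rx":0,"ry":0,"rz":0},
    {"dx":0,"dy":0,"dz":-0.125,"rx":0,"ry":0,"rz":-0.05},
    {"dx":0,"dy":0,"dz":-0.14,"rx":0,"ry":0,"rz":-0.15},
    {"dx":0,"dy":0,"dz":-0.14,"rx":0,"ry":0,"rz":-0.267},
    {"dx":0,"dy":0,"dz":-0.14,"rx":0,"ry":0,"rz":-0.267}
  ]
}}

```text
clock: 5.48
eef_pos: [0.4977, -0.4337, 0.1129]
ee_rot: [0.722, 0.692, -0.0, 0.001]
wrist_force: [-0.0, -0.2, -1.1]
width: 0.045
grasp_force: 62.7
```

```bash
python3 -c "
from h import *
a,b=pickle.load(open('f.pkl','rb'))
S=np.array([.4831,-.1278]);y=np.radians(-2.2);
def vf(p): d=np.array(p)[:2]-S; return np.round([d[0]*np.cos(y)+d[1]*np.sin(y),-d[0]*np.sin(y)+d[1]*np.cos(y)],4)
for u,v in ((207,213),(198,213),(235,213)): print(vf(plane(a,u,v,.045)))
# edges by ray casting: bed outline = bright pixels
P=cloud(a)
Z=P[...,2];m=((Z>.005)).astype(np.uint8);m[:192]=0;m[238:]=0;m[:,:180]=0;m[:,292:]=0
c=max(cv2.findContours(m,0,2)[0],key=cv2.contourArea)
q=np.array([plane(a,u,v,.01)[:2]*1000 for u,v in c[:,0]],np.float32)
print(cv2.minAreaRect(q))
q=P[(m>0)&(Z>.03)]; d=q[:,:2]-S
V=np.c_[d[:,0]*np.cos(y)+d[:,1]*np.sin(y),-d[:,0]*np.sin(y)+d[:,1]*np.cos(y)]
k=(q[:,2]>.041)&(q[:,2]<.05)&(abs(V[:,0])<.02)
print(np.sort(V[k&(V[:,1]>0),1])[::4].round(4),np.sort(V[k&(V[:,1]<0),1])[::4].round(4))
goto(.4833,-.1218,.12,-2.2)
"
```

```text
[-0.0006  0.0259]
[-0.001   0.0473]
[ 0.0005 -0.0407]
((482.2120361328125, -164.5411376953125), (235.56704711914062, 78.03937530517578), 87.70220947265625)
[0.0304 0.0315 0.0327 0.0337 0.0341 0.035  0.0354 0.0356 0.0361 0.0373
 0.0376 0.0379 0.0382 0.0393 0.0397 0.0404 0.0406 0.0418 0.0424 0.0427
 0.0432 0.0441 0.0447 0.0453 0.0457 0.0463 0.047  0.0477] [-0.1239 -0.1099 -0.1028 -0.0956 -0.0953 -0.093  -0.0552 -0.055  -0.0549
 -0.0547 -0.053  -0.0528 -0.0525 -0.0523 -0.0508 -0.0505 -0.0502 -0.05
 -0.0485 -0.0481 -0.0479 -0.0476 -0.0473 -0.0458 -0.0456 -0.0453 -0.0449
 -0.0435 -0.0432 -0.043  -0.0426 -0.041  -0.0401]
t 5.4833 pos [ 0.4977 -0.4337  0.1129] yaw -2.41 w 0.04504392827958795 F [-0.  -0.2 -1.1] M [ 0.018 -0.013  0.027] j6 -0.8461378537138214
d [ 0.311  -0.0275 -0.0074] r [ 0.0007  0.0008 -0.0037]
```

Request:
{"api": "step_arm", "payload": {
  "steps": [
    {"dx":0.03,"dy":-0.003,"dz":0,"rx":0,"ry":0,"rz":0},
    {"dx":0.07,"dy":-0.006,"dz":0,"rx":0,"ry":0,"rz":0},
    {"dx":0.11,"dy":-0.01,"dz":0,"rx":0,"ry":0,"rz":0},
    {"dx":0.15,"dy":-0.014,"dz":0,"rx":0,"ry":0,"rz":0},
    {"dx":0.19,"dy":-0.017,"dz":0,"rx":0,"ry":0,"rz":0},
    {"dx":0.23,"dy":-0.021,"dz":0,"rx":0,"ry":0,"rz":0},
    {"dx":0.27,"dy":-0.025,"dz":0,"rx":0,"ry":0,"rz":0},
    {"dx":0.305,"dy":-0.0275,"dz":0,"rx":0,"ry":0,"rz":-0.003}
  ]
}}

```text
clock: 6.15
eef_pos: [0.4815, -0.1247, 0.1104]
ee_rot: [0.723, 0.691, -0.0, -0.002]
wrist_force: [-0.4, -0.1, -0.2]
width: 0.0449
grasp_force: 62.7
```

Request:
{"api": "step_arm", "payload": {
  "steps": [
    {"dx":0,"dy":0,"dz":0,"rx":0,"ry":0,"rz":0},
    {"dx":0,"dy":0,"dz":0,"rx":0,"ry":0,"rz":0},
    {"dx":0,"dy":0,"dz":0,"rx":0,"ry":0,"rz":0}
  ]
}}

```text
clock: 6.4
eef_pos: [0.4829, -0.1275, 0.1113]
ee_rot: [0.722, 0.692, -0.0, -0.001]
wrist_force: [0.5, 0.3, -0.3]
width: 0.0453
grasp_force: 62.8
```

```bash
python3 -c "
from h import *
goto(.4831,-.1278,-.0155,-2.2)
f=grab('wrist');save(f,'w3.png')
s=ctrl.sense();R=Ro.from_quat(s['ee_rot']);T=R.inv().apply((cloud(f)-s['eef_pos']).reshape(-1,3)).reshape(384,512,3)
W=cloud(f)
# glass-top points & cap-top in tool frame
for z0,z1 in ((-.03,-.022),(-.047,-.041)):
  m=(T[...,2]>z0)&(T[...,2]<z1)&(abs(T[...,0])<.035)&(abs(T[...,1])<.023); q=T[m]; print(len(q),q.min(0).round(4),q.max(0).round(4))
"
```

```text
t 6.4 pos [ 0.4829 -0.1275  0.1113] yaw -2.43 w 0.04526033868415103 F [ 0.5  0.3 -0.3] M [-0.008 -0.051 -0.029] j6 -0.4428646214723039
d [-0.0003  0.0004  0.1268] r [-0.0015 -0.0004 -0.004 ]
238 [ 0.0206 -0.022  -0.03  ] [ 0.0248  0.0217 -0.025 ]
466 [ 0.0206 -0.0223 -0.047 ] [ 0.0247  0.0216 -0.041 ]
```

View pics/w3.png

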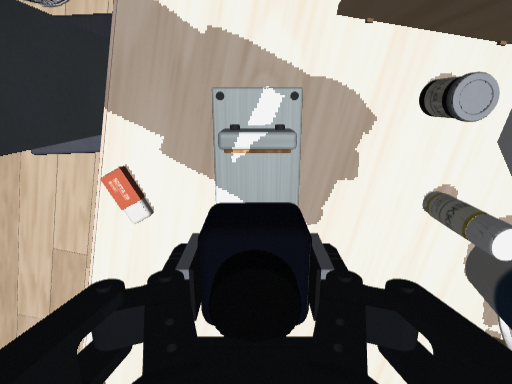

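The wrist view shows the bottle centred at column 255, over the bed centre at column 257, square to the back jaw at row 140. I'm lowering it onto the bed.

Request:
{"api": "step_arm", "payload": {
  "steps": [
    {"dx":0,"dy":0,"dz":0.025,"rx":0,"ry":0,"rz":-0.003},
    {"dx":0,"dy":0,"dz":0.05,"rx":0,"ry":0,"rz":-0.003},
    {"dx":0,"dy":0,"dz":0.07,"rx":0,"ry":0,"rz":-0.003},
    {"dx":0,"dy":0,"dz":0.09,"rx":0,"ry":0,"rz":-0.003},
    {"dx":0,"dy":0,"dz":0.105,"rx":0,"ry":0,"rz":-0.003},
    {"dx":0,"dy":0,"dz":0.115,"rx":0,"ry":0,"rz":-0.003},
    {"dx":0,"dy":0,"dz":0.12,"rx":0,"ry":0,"rz":-0.003},
    {"dx":0,"dy":0,"dz":0.122,"rx":0,"ry":0,"rz":-0.003}
  ]
}}

```text
clock: 7.12
eef_pos: [0.4831, -0.1282, -0.0105]
ee_rot: [0.721, 0.693, -0.0, -0.001]
wrist_force: [-0.5, -0.8, -1.5]
width: 0.0454
grasp_force: 62.9
```

Request:
{"api": "step_arm", "payload": {
  "steps": [
    {"dx":0,"dy":0,"dz":0.001,"rx":0,"ry":0,"rz":0},
    {"dx":0,"dy":0,"dz":0.002,"rx":0,"ry":0,"rz":0},
    {"dx":0,"dy":0,"dz":0.003,"rx":0,"ry":0,"rz":0},
    {"dx":0,"dy":0,"dz":0.004,"rx":0,"ry":0,"rz":0},
    {"dx":0,"dy":0,"dz":0.004,"rx":0,"ry":0,"rz":0}
  ]
}}

```text
clock: 7.53
eef_pos: [0.4837, -0.1277, -0.0135]
ee_rot: [0.72, 0.694, 0.0, 0.0]
wrist_force: [-0.1, 0.0, -1.0]
width: 0.0453
grasp_force: 62.9
```

Request:
{"api": "step_arm", "payload": {
  "steps": [
    {"dx":0,"dy":0,"dz":0.001,"rx":0,"ry":0,"rz":0},
    {"dx":0,"dy":0,"dz":0.002,"rx":0,"ry":0,"rz":0},
    {"dx":0,"dy":0,"dz":0.002,"rx":0,"ry":0,"rz":0},
    {"dx":0,"dy":0,"dz":0.002,"rx":0,"ry":0,"rz":0}
  ]
}}

```text
clock: 7.87
eef_pos: [0.4834, -0.1276, -0.0158]
ee_rot: [0.72, 0.694, -0.0, -0.0]
wrist_force: [-0.1, 0.3, -1.4]
width: 0.0448
grasp_force: 62.9
```

Request:
{"api": "step_arm", "payload": {
  "steps": [
    {"dx":0,"dy":0,"dz":0.001,"rx":0,"ry":0,"rz":0},
    {"dx":0,"dy":0,"dz":0.001,"rx":0,"ry":0,"rz":0},
    {"dx":0,"dy":0,"dz":0.001,"rx":0,"ry":0,"rz":0}
  ]
}}

```text
clock: 8.12
eef_pos: [0.4834, -0.1276, -0.0169]
ee_rot: [0.72, 0.694, -0.0, -0.0]
wrist_force: [-0.5, -0.0, -1.8]
width: 0.0449
grasp_force: 62.9
```

Request:
{"api": "step_arm", "payload": {
  "steps": [
    {"dx":0,"dy":0,"dz":0.001,"rx":0,"ry":0,"rz":0},
    {"dx":0,"dy":0,"dz":0.001,"rx":0,"ry":0,"rz":0},
    {"dx":0,"dy":0,"dz":0.001,"rx":0,"ry":0,"rz":0}
  ]
}}

```text
clock: 8.37
eef_pos: [0.4836, -0.1277, -0.0171]
ee_rot: [0.72, 0.694, -0.0, -0.0]
wrist_force: [-3.4, 1.7, 5.7]
width: 0.0451
grasp_force: 63.4
```

Request:
{"api": "step_arm", "payload": {
  "steps": [
    {"dx":0,"dy":0,"dz":0.001,"rx":0,"ry":0,"rz":0},
    {"dx":0,"dy":0,"dz":0.001,"rx":0,"ry":0,"rz":0},
    {"dx":0,"dy":0,"dz":0.001,"rx":0,"ry":0,"rz":0}
  ]
}}

```text
clock: 8.62
eef_pos: [0.4835, -0.1277, -0.0171]
ee_rot: [0.72, 0.694, -0.0, -0.001]
wrist_force: [-8.5, 2.9, 15.6]
width: 0.0452
grasp_force: 64.7
```

Request:
{"api": "step_arm", "payload": {
  "steps": [
    {"dx":0,"dy":0,"dz":-0.001,"rx":0,"ry":0,"rz":0},
    {"dx":0,"dy":0,"dz":-0.0015,"rx":0,"ry":0,"rz":0},
    {"dx":0,"dy":0,"dz":-0.0015,"rx":0,"ry":0,"rz":0}
  ]
}}

```text
clock: 8.87
eef_pos: [0.4836, -0.1277, -0.0171]
ee_rot: [0.72, 0.694, 0.0, 0.0]
wrist_force: [-0.4, 0.6, 2.7]
width: 0.0451
grasp_force: 63.3
```

Request:
{"api": "step_arm", "payload": {
  "steps": [
    {"dx":0,"dy":0,"dz":0,"rx":0,"ry":0,"rz":0},
    {"dx":0,"dy":0,"dz":0,"rx":0,"ry":0,"rz":0},
    {"dx":0,"dy":0,"dz":0,"rx":0,"ry":0,"rz":0},
    {"dx":0,"dy":0,"dz":0,"rx":0,"ry":0,"rz":0},
    {"dx":0,"dy":0,"dz":0,"rx":0,"ry":0,"rz":0},
    {"dx":0,"dy":0,"dz":0,"rx":0,"ry":0,"rz":0},
    {"dx":0,"dy":0,"dz":0,"rx":0,"ry":0,"rz":0},
    {"dx":0,"dy":0,"dz":0,"rx":0,"ry":0,"rz":0}
  ],
  "jaw": -1
}}

```text
clock: 9.53
eef_pos: [0.4835, -0.1276, -0.0173]
ee_rot: [0.72, 0.694, 0.0, 0.0]
wrist_force: [0.2, 0.2, 0.2]
width: 0.0852
grasp_force: 0.0
```

Request:
{"api": "step_arm", "payload": {
  "steps": [
    {"dx":0,"dy":0,"dz":-0.02,"rx":0,"ry":0,"rz":0},
    {"dx":0,"dy":0,"dz":-0.05,"rx":0,"ry":0,"rz":0},
    {"dx":0,"dy":0,"dz":-0.08,"rx":0,"ry":0,"rz":0},
    {"dx":-0.02,"dy":0,"dz":-0.11,"rx":0,"ry":0,"rz":0},
    {"dx":-0.05,"dy":0,"dz":-0.12,"rx":0,"ry":0,"rz":0},
    {"dx":-0.085,"dy":0,"dz":-0.12,"rx":0,"ry":0,"rz":0},
    {"dx":-0.109,"dy":0,"dz":-0.12,"rx":0,"ry":0,"rz":0},
    {"dx":-0.109,"dy":0,"dz":-0.12,"rx":0,"ry":0,"rz":0}
  ]
}}

```text
clock: 10.2
eef_pos: [0.4796, -0.2407, 0.1038]
ee_rot: [0.722, 0.692, -0.0, 0.002]
wrist_force: [0.3, -1.0, -0.5]
width: 0.0854
grasp_force: 0.0
```

```bash
python3 -c "
from h import *
goto(.4789,-.2368,.023,-2.2)
f=grab('wrist');save(f,'w4.png')
P=cloud(f)
def box(n,z0,z1,x0,x1,y0,y1):
  q=P[(P[...,2]>z0)&(P[...,2]<z1)&(P[...,0]>x0)&(P[...,0]<x1)&(P[...,1]>y0)&(P[...,1]<y1)]
  r=cv2.minAreaRect((q[:,:2]*1000).astype(np.float32));print(n,len(q),np.round(r[0],1),np.round(r[1],1),round(r[2],1))
box('knob',.08,.092,.45,.51,-.27,-.21)
box('cap',.057,.067,.45,.52,-.17,-.09)
box('glass',.041,.048,.45,.52,-.155,-.10)
box('film',.045,.055,.6,.68,-.1,-.03);box('rubber',.009,.016,.32,.41,-.18,-.1)
"
```

```text
t 10.2 pos [ 0.4796 -0.2407  0.1038] yaw -2.4 w 0.08539351069633294 F [ 0.3 -1.  -0.5] M [-0.016 -0.042  0.025] j6 -0.6337815447572566
d [ 0.0041 -0.001   0.0808] r [ 0.002   0.0026 -0.0035]
knob 1515 [ 480.3 -234.3] [25.2 26. ] 87.7
cap 2403 [ 483.5 -127.4] [32.5 32.4] 86.5
glass 1988 [ 483.6 -127.9] [43.3 44.7] 87.5
film 0 [0. 0.] [0. 0.] 0.0
rubber 1874 [ 366.1 -135. ] [22.  51.6] 26.1
```

View pics/w4.png

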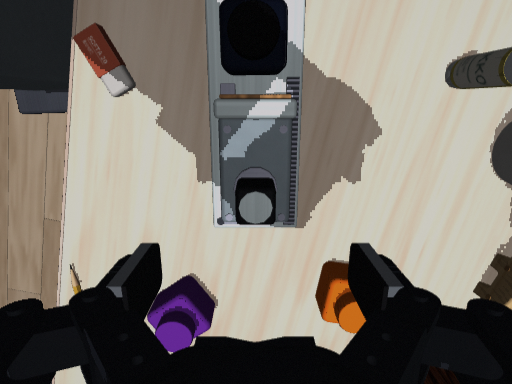

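The bottle stands centred between the jaws, with its cap at (253,35), and the knob is at (255,205) in the wrist view, clear of the gripper. I'm hovering over the knob to measure it again with the arm settled.

Request:
{"api": "step_arm", "payload": {
  "steps": [
    {"dx":0.005,"dy":0,"dz":0.01,"rx":0,"ry":0,"rz":0},
    {"dx":0.005,"dy":0,"dz":0.02,"rx":0,"ry":0,"rz":0},
    {"dx":0.005,"dy":0,"dz":0.02,"rx":0,"ry":0,"rz":0},
    {"dx":0.005,"dy":0,"dz":0.02,"rx":0,"ry":0,"rz":0},
    {"dx":0.005,"dy":0,"dz":0.02,"rx":0,"ry":0,"rz":0}
  ]
}}

```text
clock: 10.67
eef_pos: [0.4794, -0.2307, 0.0822]
ee_rot: [0.72, 0.694, -0.0, -0.0]
wrist_force: [-0.9, -0.1, 0.3]
width: 0.0857
grasp_force: 0.0
```

```bash
cat > k.py <<'E'
from h import *
s=ctrl.sense();R=Ro.from_quat(s['ee_rot'])
f=grab('wrist');T=R.inv().apply((cloud(f)-s['eef_pos']).reshape(-1,3));W=cloud(f).reshape(-1,3)
m=(W[:,2]>.081)&(W[:,2]<.091)&(abs(T[:,0])<.045)&(abs(T[:,1])<.03)
r=cv2.minAreaRect((T[m][:,:2]*1000).astype(np.float32));print('knob top in tool',m.sum(),r,'z',np.median(W[m][:,2]))
r=cv2.minAreaRect((W[m][:,:2]*1000).astype(np.float32));print('world',r)
E
python3 k.py; python3 -c "
from h import *
goto(.4789,-.2368,.02,-2.2)
g=grab('top');P=cloud(g)
f=pickle.load(open('f.pkl','rb'))[0]
c=(cv2.cvtColor(f['color'],cv2.COLOR_RGB2GRAY))[195:230,250:285]; 
print(c[8:28,8:26])
"
```

```text
knob top in tool 1788 ((-3.962919235229492, 1.2118968963623047), (26.121767044067383, 25.656108856201172), 0.4910457134246826) z 0.08567832341838952
world ((480.481201171875, -234.69775390625), (26.121700286865234, 25.655803680419922), 87.39979553222656)
t 10.7167 pos [ 0.4797 -0.231   0.0826] yaw -2.12 w 0.08570538047751253 F [ 0.  -0.4  0.4] M [-0.012  0.02  -0.012] j6 -0.6249409332623196
d [-0.0058 -0.0005  0.0626] r [-0.0001 -0.      0.0013]
[[105 101 101  98  91  95  96 102  98  95  95  90  91  92  91  88  81  88]
 [121 120 120 118 117 116 115 116 116 117 116 116 114 115 115 108 114 114]
 [122 113 105 102 102 103 105 107 108 107 106 111 120 125 125 115 128 128]
 [111  82  58  58  75  93 109 108  90  74  67  79 110 125 127 123 127 128]
 [ 93  50  44  82 117 142 157 153 130  94  59  52 103 125 128 126 118 120]
 [ 91  49  79 128 159 167 171 170 165 143  99  65 102 125 127 129 127 123]
 [ 90  63 120 160 170 171 171 171 171 166 137  86 105 125 128 129 128 126]
 [ 89  70 138 168 172 172 172 172 171 171 154 106 106 126 129 130 128 127]
 [ 86  74 140 169 173 171 172 171 171 171 165 115 109 126 128 129 130 125]
 [ 79  66 138 169 171 172 173 172 171 171 159 110 120 132 129 127 127 125]
 [ 67  56 121 159 170 171 171 173 171 166 136  88 122 135 129 127 126 124]
 [ 62  42  80 131 160 168 169 169 168 149 100  62 122 136 128 127 127 124]
 [ 63  39  42  79 121 137 144 143 138 101  54  50 120 133 127 126 127 123]
 [ 62  34  22  31  46  55  72  69  55  39  32  50 111 128 129 127 128 123]
 [ 80  48  33  32  32  32  38  37  32  34  35  69 111 126 128 128 128 124]
 [108  89  93  97  96  97  99  99  97  98  88  99 118 126 127 128 128 125]
 [127 122 131 140 144 146 147 148 148 143 130 118 122 126 127 129 128 125]
 [130 128 124 131 138 136 137 137 141 137 132 128 128 129 128 130 128 125]
 [129 130 130 129 123 114 115 114 122 129 130 130 129 130 129 131 131 127]
 [129 130 129 128 128 126 127 126 127 128 130 131 130 130 131 135 138 133]]
```

Request:
{"api": "step_arm", "payload": {
  "steps": [
    {"dx":-0.004,"dy":0.001,"dz":0,"rx":0,"ry":0,"rz":0.005},
    {"dx":-0.004,"dy":0.001,"dz":0.015,"rx":0,"ry":0,"rz":0.005},
    {"dx":-0.004,"dy":0.001,"dz":0.03,"rx":0,"ry":0,"rz":0.005},
    {"dx":-0.004,"dy":0.001,"dz":0.045,"rx":0,"ry":0,"rz":0.005},
    {"dx":-0.004,"dy":0.001,"dz":0.055,"rx":0,"ry":0,"rz":0.005},
    {"dx":-0.004,"dy":0.001,"dz":0.061,"rx":0,"ry":0,"rz":0.005},
    {"dx":-0.004,"dy":0.001,"dz":0.061,"rx":0,"ry":0,"rz":0.005},
    {"dx":-0.004,"dy":0.001,"dz":0.061,"rx":0,"ry":0,"rz":0.005}
  ]
}}

```text
clock: 11.43
eef_pos: [0.4806, -0.2359, 0.022]
ee_rot: [0.722, 0.692, 0.0, 0.0]
wrist_force: [0.2, 0.9, 1.1]
width: 0.0853
grasp_force: 0.0
```

```bash
python3 k.py; python3 -c "
from h import *
goto(.4789,-.2368,.02,-2.2)"
```

```text
knob top in tool 3753 ((1.3745441436767578, -0.2832212448120117), (26.076038360595703, 26.111528396606445), 89.35298919677734) z 0.08574590899265437
world ((480.3540344238281, -234.4761505126953), (26.111223220825195, 26.076324462890625), 88.17353820800781)
t 11.4833 pos [ 0.4809 -0.2361  0.0224] yaw -2.47 w 0.0851878565967851 F [ 0.1 -0.2  0.1] M [-0.024  0.003  0.008] j6 -0.6250634874856894
d [-0.0008 -0.002   0.0024] r [ 0.001   0.0007 -0.0046]
```

Request:
{"api": "step_arm", "payload": {
  "steps": [
    {"dx":0.0005,"dy":0,"dz":0.001,"rx":0,"ry":0,"rz":0},
    {"dx":0.0005,"dy":0,"dz":0.001,"rx":0,"ry":0,"rz":0},
    {"dx":0.0005,"dy":0,"dz":0.001,"rx":0,"ry":0,"rz":0},
    {"dx":0.0005,"dy":0,"dz":0.001,"rx":0,"ry":0,"rz":0},
    {"dx":0.0005,"dy":0,"dz":0.001,"rx":0,"ry":0,"rz":0},
    {"dx":0.0005,"dy":0,"dz":0.001,"rx":0,"ry":0,"rz":0},
    {"dx":0.0005,"dy":0,"dz":0.001,"rx":0,"ry":0,"rz":0},
    {"dx":0.0005,"dy":0,"dz":0.001,"rx":0,"ry":0,"rz":0}
  ],
  "jaw": 1
}}

```text
clock: 12.15
eef_pos: [0.4806, -0.2353, 0.0211]
ee_rot: [0.722, 0.692, 0.0, 0.0]
wrist_force: [-1.7, 0.7, 3.5]
width: 0.0253
grasp_force: 62.0
```

```bash
cat > st.py <<'E'
from h import *
V=np.radians(-2.2)
s=ctrl.sense();R=Ro.from_quat(s['ee_rot']).as_matrix();F=s['wrist_force']
vx=np.array([np.cos(V),np.sin(V),0]);vy=np.array([-np.sin(V),np.cos(V),0])
print('t',round(s['clock'],2),'pos',np.round(s['eef_pos'],4),'yaw',np.degrees(np.arctan2(R[1,1],R[0,1])).round(2),'w',round(s['width'],4),'Fvice',np.round([F@vx,F@vy,F[2]],1),'M',np.round(s['moment'],3),'j6',round(s['joint_positions'][5],3))
print('vice y in tool',np.round(R.T@vy,3),'vice x in tool',np.round(R.T@vx,3))
E
python3 st.py
```

```text
t 12.15 pos [ 0.4806 -0.2353  0.0211] yaw -2.46 w 0.0253 Fvice [-1.8  0.6  3.5] M [0.123 0.13  0.048] j6 -0.624
vice y in tool [ 1.    -0.005 -0.   ] vice x in tool [0.005 1.    0.   ]
```

Request:
{"api": "step_arm", "payload": {
  "steps": [
    {"dx":0.00075,"dy":0,"dz":0,"rx":0,"ry":0,"rz":0.05},
    {"dx":0.0015,"dy":0,"dz":0,"rx":0,"ry":0,"rz":0.1},
    {"dx":0.003,"dy":0,"dz":0,"rx":0,"ry":0,"rz":0.2},
    {"dx":0.0045,"dy":0,"dz":0,"rx":0,"ry":0,"rz":0.3},
    {"dx":0.0045,"dy":0,"dz":0,"rx":0,"ry":0,"rz":0.3},
    {"dx":0.0045,"dy":0,"dz":0,"rx":0,"ry":0,"rz":0.3}
  ]
}}

```text
clock: 12.65
eef_pos: [0.4809, -0.2308, 0.0211]
ee_rot: [0.817, 0.577, 0.0, 0.0]
wrist_force: [-0.4, -0.3, 4.3]
width: 0.025
grasp_force: 62.0
```

```bash
python3 st.py
```

```text
t 12.65 pos [ 0.4809 -0.2308  0.0211] yaw -19.54 w 0.025 Fvice [-0.4 -0.3  4.3] M [ 0.082  0.118 -0.148] j6 -0.319
vice y in tool [ 0.955 -0.298 -0.   ] vice x in tool [0.298 0.955 0.001]
```

Request:
{"api": "step_arm", "payload": {
  "steps": [
    {"dx":0.0014,"dy":-0.0004,"dz":0,"rx":0,"ry":0,"rz":0.1},
    {"dx":0.0029,"dy":-0.0009,"dz":0,"rx":0,"ry":0,"rz":0.2},
    {"dx":0.0043,"dy":-0.0013,"dz":0,"rx":0,"ry":0,"rz":0.3},
    {"dx":0.0057,"dy":-0.0018,"dz":0,"rx":0,"ry":0,"rz":0.4},
    {"dx":0.0072,"dy":-0.0022,"dz":0,"rx":0,"ry":0,"rz":0.5},
    {"dx":0.0086,"dy":-0.0027,"dz":0,"rx":0,"ry":0,"rz":0.6},
    {"dx":0.0086,"dy":-0.0027,"dz":0,"rx":0,"ry":0,"rz":0.6},
    {"dx":0.0086,"dy":-0.0027,"dz":0,"rx":0,"ry":0,"rz":0.6}
  ]
}}

```text
clock: 13.32
eef_pos: [0.4814, -0.2219, 0.0211]
ee_rot: [0.951, 0.31, 0.0, 0.0]
wrist_force: [0.9, -0.5, 3.8]
width: 0.0252
grasp_force: 62.0
```

```bash
python3 st.py
```

```text
t 13.32 pos [ 0.4814 -0.2219  0.0211] yaw -53.84 w 0.0252 Fvice [ 0.9 -0.4  3.8] M [-0.039 -0.008 -0.165] j6 0.293
vice y in tool [ 0.621 -0.784 -0.   ] vice x in tool [0.784 0.621 0.001]
```

Request:
{"api": "step_arm", "payload": {
  "steps": [
    {"dx":0.0005,"dy":-0.0006,"dz":0,"rx":0,"ry":0,"rz":0.05},
    {"dx":0.0009,"dy":-0.0012,"dz":0,"rx":0,"ry":0,"rz":0.1},
    {"dx":0.0014,"dy":-0.0018,"dz":0,"rx":0,"ry":0,"rz":0.15},
    {"dx":0.0019,"dy":-0.0024,"dz":0,"rx":0,"ry":0,"rz":0.2},
    {"dx":0.0023,"dy":-0.0029,"dz":0,"rx":0,"ry":0,"rz":0.25},
    {"dx":0.0028,"dy":-0.0035,"dz":0,"rx":0,"ry":0,"rz":0.3},
    {"dx":0.0033,"dy":-0.0041,"dz":0,"rx":0,"ry":0,"rz":0.35},
    {"dx":0.0033,"dy":-0.0041,"dz":0,"rx":0,"ry":0,"rz":0.35}
  ]
}}

```text
clock: 13.98
eef_pos: [0.4816, -0.2168, 0.021]
ee_rot: [0.99, 0.14, 0.0, 0.001]
wrist_force: [1.3, -0.0, 2.8]
width: 0.0249
grasp_force: 62.0
```

```bash
python3 st.py
```

```text
t 13.98 pos [ 0.4816 -0.2168  0.021 ] yaw -73.94 w 0.0249 Fvice [1.3 0.  2.8] M [-0.186 -0.054  0.061] j6 0.653
vice y in tool [ 0.313 -0.95  -0.001] vice x in tool [0.95  0.313 0.001]
```

Request:
{"api": "step_arm", "payload": {
  "steps": [
    {"dx":0.0001,"dy":-0.0004,"dz":0,"rx":0,"ry":0,"rz":0.03},
    {"dx":0.0003,"dy":-0.0009,"dz":0,"rx":0,"ry":0,"rz":0.06},
    {"dx":0.0004,"dy":-0.0013,"dz":0,"rx":0,"ry":0,"rz":0.09},
    {"dx":0.0006,"dy":-0.0017,"dz":0,"rx":0,"ry":0,"rz":0.12}
  ]
}}

```text
clock: 14.32
eef_pos: [0.4817, -0.2152, 0.0211]
ee_rot: [0.997, 0.08, 0.0, 0.001]
wrist_force: [1.1, -0.5, 3.5]
width: 0.0251
grasp_force: 62.1
```

```bash
python3 st.py
```

```text
t 14.32 pos [ 0.4817 -0.2152  0.0211] yaw -80.8 w 0.0251 Fvice [ 1.1 -0.5  3.5] M [-0.205 -0.104  0.141] j6 0.776
vice y in tool [ 0.198 -0.98  -0.001] vice x in tool [0.98  0.198 0.001]
```

Request:
{"api": "step_arm", "payload": {
  "steps": [
    {"dx":0.0001,"dy":-0.0004,"dz":0,"rx":0,"ry":0,"rz":0.03},
    {"dx":0.0002,"dy":-0.0009,"dz":0,"rx":0,"ry":0,"rz":0.06},
    {"dx":0.0002,"dy":-0.0012,"dz":0,"rx":0,"ry":0,"rz":0.08}
  ]
}}

```text
clock: 14.57
eef_pos: [0.4817, -0.2139, 0.0211]
ee_rot: [0.999, 0.04, 0.0, 0.001]
wrist_force: [0.4, -0.5, 4.7]
width: 0.0253
grasp_force: 62.1
```

```bash
python3 st.py
```

```text
t 14.57 pos [ 0.4817 -0.2139  0.0211] yaw -85.42 w 0.0253 Fvice [ 0.4 -0.5  4.7] M [-0.19  -0.203  0.109] j6 0.858
vice y in tool [ 0.118 -0.993 -0.001] vice x in tool [0.993 0.118 0.001]
```

Request:
{"api": "step_arm", "payload": {
  "steps": [
    {"dx":0,"dy":-0.0003,"dz":0,"rx":0,"ry":0,"rz":0.02},
    {"dx":0.0001,"dy":-0.0006,"dz":0,"rx":0,"ry":0,"rz":0.04},
    {"dx":0.0001,"dy":-0.0009,"dz":0,"rx":0,"ry":0,"rz":0.06}
  ]
}}

```text
clock: 14.82
eef_pos: [0.4817, -0.2129, 0.021]
ee_rot: [1.0, 0.009, 0.0, 0.0]
wrist_force: [0.4, -1.7, 4.7]
width: 0.0249
grasp_force: 62.2
```

```bash
python3 st.py; python3 -c "
from h import *
S=np.array([.4831,-.1278]);y=np.radians(-2.2)
for n in ('wrist','top'):
  P=cloud(grab(n)).reshape(-1,3);d=P[:,:2]-S
  V=np.c_[d[:,0]*np.cos(y)+d[:,1]*np.sin(y),-d[:,0]*np.sin(y)+d[:,1]*np.cos(y)]
  k=(P[:,2]>.03)&(P[:,2]<.07)&(abs(V[:,0])<.02)&(V[:,1]>-.04)&(V[:,1]<.06)
  for lo,hi in ((.041,.048),(.058,.067)):
    q=np.sort(V[k&(P[:,2]>lo)&(P[:,2]<hi),1]); 
    if len(q)>2: print(n,lo,len(q),q[0],q[-1],'hist',np.histogram(q,np.arange(-.04,.06,.004))[0])
"
```

```text
t 14.82 pos [ 0.4817 -0.2129  0.021 ] yaw -89.01 w 0.0249 Fvice [ 0.4 -1.6  4.7] M [-0.312 -0.191  0.152] j6 0.922
vice y in tool [ 0.056 -0.998 -0.001] vice x in tool [0.998 0.056 0.001]
wrist 0.041 5974 -0.03238406402856713 0.04868714051707869 hist [  0  14 632 551 535 154 350 579 485 253 142  84  73  71  88 125 143  55
 152 660 556 261  11   0]
wrist 0.058 3698 -0.008913014861178344 0.024485969996000414 hist [  0   0   0   0   0   0   0  37 375 462 540 546 571 526 416 221   4   0
   0   0   0   0   0   0]
```

Request:
{"api": "step_arm", "payload": {
  "steps": [
    {"dx":0,"dy":-0.0003,"dz":0,"rx":0,"ry":0,"rz":0.02},
    {"dx":0,"dy":-0.0006,"dz":0,"rx":0,"ry":0,"rz":0.04}
  ]
}}

```text
clock: 15.08
eef_pos: [0.4817, -0.2122, 0.021]
ee_rot: [1.0, -0.012, 0.0, 0.0]
wrist_force: [1.9, -1.8, 4.3]
width: 0.0254
grasp_force: 62.2
```

```bash
python3 st.py
```

```text
t 15.08 pos [ 0.4817 -0.2122  0.021 ] yaw -91.34 w 0.0254 Fvice [ 2.  -1.7  4.3] M [-0.413 -0.214  0.145] j6 0.964
vice y in tool [ 0.015 -1.    -0.001] vice x in tool [1.    0.015 0.001]
```

Request:
{"api": "step_arm", "payload": {
  "steps": [
    {"dx":0,"dy":-0.0003,"dz":0,"rx":0,"ry":0,"rz":0.02},
    {"dx":0,"dy":-0.0006,"dz":0,"rx":0,"ry":0,"rz":0.04}
  ]
}}

```text
clock: 15.25
eef_pos: [0.4817, -0.2116, 0.021]
ee_rot: [0.999, -0.032, 0.0, 0.0]
wrist_force: [1.2, -1.3, 4.3]
width: 0.0253
grasp_force: 62.2
```

```bash
python3 st.py
```

```text
t 15.25 pos [ 0.4817 -0.2116  0.021 ] yaw -93.64 w 0.0253 Fvice [ 1.2 -1.3  4.3] M [-0.395 -0.197  0.117] j6 1.005
vice y in tool [-0.025 -1.    -0.001] vice x in tool [ 1.    -0.025  0.001]
```

Request:
{"api": "step_arm", "payload": {
  "steps": [
    {"dx":0,"dy":-0.0003,"dz":0,"rx":0,"ry":0,"rz":0.02},
    {"dx":0,"dy":-0.0006,"dz":0,"rx":0,"ry":0,"rz":0.04}
  ]
}}

```text
clock: 15.42
eef_pos: [0.4817, -0.2111, 0.021]
ee_rot: [0.999, -0.052, 0.0, 0.0]
wrist_force: [0.8, -1.8, 5.2]
width: 0.0249
grasp_force: 62.3
```

```bash
python3 st.py
```

```text
t 15.42 pos [ 0.4817 -0.2111  0.021 ] yaw -95.92 w 0.0249 Fvice [ 0.9 -1.8  5.2] M [-0.445 -0.218  0.293] j6 1.046
vice y in tool [-0.065 -0.998 -0.001] vice x in tool [ 0.998 -0.065  0.001]
```

Request:
{"api": "step_arm", "payload": {
  "steps": [
    {"dx":0,"dy":-0.0001,"dz":0,"rx":0,"ry":0,"rz":0.01}
  ]
}}

```text
clock: 15.5
eef_pos: [0.4817, -0.2109, 0.021]
ee_rot: [0.998, -0.056, 0.0, 0.0]
wrist_force: [1.4, -2.1, 5.3]
width: 0.0252
grasp_force: 62.3
```

```bash
python3 st.py
```

```text
t 15.5 pos [ 0.4817 -0.2109  0.021 ] yaw -96.47 w 0.0252 Fvice [ 1.5 -2.1  5.3] M [-0.432 -0.208  0.219] j6 1.056
vice y in tool [-0.074 -0.997 -0.001] vice x in tool [ 0.997 -0.074  0.001]
```

Request:
{"api": "step_arm", "payload": {
  "steps": [
    {"dx":0,"dy":-0.0002,"dz":0,"rx":0,"ry":0,"rz":0.01},
    {"dx":0,"dy":-0.0003,"dz":0,"rx":0,"ry":0,"rz":0.02}
  ]
}}

```text
clock: 15.67
eef_pos: [0.4818, -0.2107, 0.021]
ee_rot: [0.998, -0.066, 0.0, 0.0]
wrist_force: [1.1, -2.6, 4.7]
width: 0.0254
grasp_force: 62.3
```

```bash
python3 st.py
```

```text
t 15.67 pos [ 0.4818 -0.2107  0.021 ] yaw -97.59 w 0.0254 Fvice [ 1.2 -2.6  4.7] M [-0.457 -0.176  0.3  ] j6 1.076
vice y in tool [-0.094 -0.996 -0.001] vice x in tool [ 0.996 -0.094  0.001]
```

Request:
{"api": "step_arm", "payload": {
  "steps": [
    {"dx":0,"dy":0,"dz":0,"rx":0,"ry":0,"rz":0.002},
    {"dx":0,"dy":0,"dz":0,"rx":0,"ry":0,"rz":0.004},
    {"dx":0,"dy":0,"dz":0,"rx":0,"ry":0,"rz":0.004},
    {"dx":0,"dy":0,"dz":0,"rx":0,"ry":0,"rz":0.004},
    {"dx":0,"dy":0,"dz":0,"rx":0,"ry":0,"rz":0.004},
    {"dx":0,"dy":0,"dz":0,"rx":0,"ry":0,"rz":0.004}
  ]
}}

```text
clock: 16.17
eef_pos: [0.4817, -0.2106, 0.021]
ee_rot: [0.998, -0.068, 0.0, 0.0]
wrist_force: [1.0, -2.5, 5.1]
width: 0.025
grasp_force: 62.3
```

```bash
python3 st.py
```

```text
t 16.17 pos [ 0.4817 -0.2106  0.021 ] yaw -97.79 w 0.025 Fvice [ 1.1 -2.5  5.1] M [-0.461 -0.151  0.243] j6 1.079
vice y in tool [-0.097 -0.995 -0.001] vice x in tool [ 0.995 -0.097  0.001]
```

Request:
{"api": "step_arm", "payload": {
  "steps": [
    {"dx":0,"dy":-0.0001,"dz":0,"rx":0,"ry":0,"rz":0.006},
    {"dx":0,"dy":-0.0002,"dz":0,"rx":0,"ry":0,"rz":0.012},
    {"dx":0,"dy":-0.0002,"dz":0,"rx":0,"ry":0,"rz":0.012},
    {"dx":0,"dy":-0.0002,"dz":0,"rx":0,"ry":0,"rz":0.012},
    {"dx":0,"dy":-0.0002,"dz":0,"rx":0,"ry":0,"rz":0.012},
    {"dx":0,"dy":-0.0002,"dz":0,"rx":0,"ry":0,"rz":0.012}
  ]
}}

```text
clock: 16.67
eef_pos: [0.4818, -0.2105, 0.021]
ee_rot: [0.997, -0.074, 0.0, 0.0]
wrist_force: [0.7, -2.7, 4.8]
width: 0.0251
grasp_force: 62.3
```

```bash
python3 st.py
```

```text
t 16.67 pos [ 0.4818 -0.2105  0.021 ] yaw -98.47 w 0.0251 Fvice [ 0.8 -2.7  4.8] M [-0.42  -0.183  0.294] j6 1.091
vice y in tool [-0.109 -0.994 -0.001] vice x in tool [ 0.994 -0.109  0.001]
```

Request:
{"api": "step_arm", "payload": {
  "steps": [
    {"dx":0,"dy":0,"dz":0,"rx":0,"ry":0,"rz":0},
    {"dx":0,"dy":0,"dz":0,"rx":0,"ry":0,"rz":0},
    {"dx":0,"dy":0,"dz":0,"rx":0,"ry":0,"rz":0},
    {"dx":0,"dy":0,"dz":0,"rx":0,"ry":0,"rz":0},
    {"dx":0,"dy":0,"dz":0,"rx":0,"ry":0,"rz":0},
    {"dx":0,"dy":0,"dz":0,"rx":0,"ry":0,"rz":0}
  ],
  "jaw": -0.1
}}

```text
clock: 17.17
eef_pos: [0.4811, -0.2097, 0.0203]
ee_rot: [0.997, -0.074, -0.0, -0.0]
wrist_force: [-0.4, 0.4, -0.4]
width: 0.0471
grasp_force: 0.0
```

Request:
{"api": "step_arm", "payload": {
  "steps": [
    {"dx":0,"dy":0,"dz":-0.01,"rx":0,"ry":0,"rz":0},
    {"dx":0,"dy":0,"dz":-0.025,"rx":0,"ry":0,"rz":0},
    {"dx":0,"dy":0,"dz":-0.05,"rx":0,"ry":0,"rz":0},
    {"dx":0,"dy":0,"dz":-0.08,"rx":0,"ry":0,"rz":0},
    {"dx":0,"dy":0,"dz":-0.11,"rx":0,"ry":0,"rz":0},
    {"dx":0,"dy":0,"dz":-0.11,"rx":0,"ry":0,"rz":0},
    {"dx":0,"dy":0,"dz":-0.11,"rx":0,"ry":0,"rz":0}
  ]
}}

```text
clock: 17.75
eef_pos: [0.4829, -0.211, 0.1337]
ee_rot: [0.997, -0.074, 0.002, 0.001]
wrist_force: [0.1, 0.0, -0.2]
width: 0.0468
grasp_force: 0.0
```

```bash
python3 st.py; python3 -c "
from h import *
f=grab('wrist');t=grab('scene')
im=np.hstack([f['color'],cv2.resize(t['color'][170:250,150:270],(288,384//2*1))[:0].reshape(0,0,3)]) if 0 else f['color']
im=np.hstack([cv2.resize(f['color'],(400,300)),cv2.resize(t['color'][160:260,140:273],(400,300))])
cv2.imwrite('pics/end.png',im[...,::-1])
S=np.array([.4831,-.1278]);y=np.radians(-2.2);P=cloud(f).reshape(-1,3);d=P[:,:2]-S
V=np.c_[d[:,0]*np.cos(y)+d[:,1]*np.sin(y),-d[:,0]*np.sin(y)+d[:,1]*np.cos(y)]
for n,z0,z1,a,b in (('cap',.057,.067,-.02,.035),('knob',.08,.092,-.13,-.05)):
  k=(P[:,2]>z0)&(P[:,2]<z1)&(abs(V[:,0])<.04)&(V[:,1]>a)&(V[:,1]<b);print(n,k.sum(),cv2.minAreaRect((V[k]*1000).astype(np.float32)),np.median(P[k,2]))
"
```

```text
t 17.75 pos [ 0.4829 -0.211   0.1337] yaw -98.49 w 0.0468 Fvice [ 0.1  0.  -0.2] M [-0.008  0.021  0.007] j6 1.092
vice y in tool [-0.11  -0.994 -0.003] vice x in tool [ 0.994 -0.11   0.005]
cap 1231 ((1.350801944732666, 9.002758979797363), (32.48069381713867, 32.52388000488281), 37.161102294921875) 0.060455479721036404
knob 1157 ((2.038360595703125, -82.77117919921875), (25.514080047607422, 26.120630264282227), 83.82262420654297) 0.08571957315528128
```

View pics/end.png

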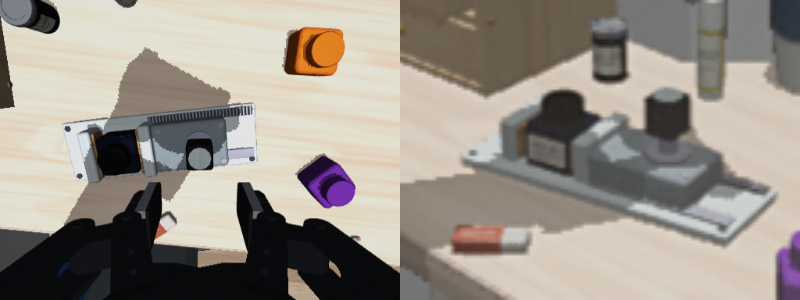

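The bottle is clamped between both jaws at (115,152). The knob held its angle after release, about 96° turned, and the gripper is clear of everything.

```bash
python3 -c "
from station import ctrl
print(ctrl.close_job())"
```

```text
the job is handed in; nothing more can be done
None
```

I stood the bottle on the bed, closed the vice on it to about 10 N (estimated from the knob torque), let go and handed the job in; no verdict came back. The fingertips turned out to sit about 29 mm short of the reported TCP, so the first grasp caught the cap, and I opened and regripped lower, on the glass.

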